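Set the dose dial against its slack and shut the guard

ROBOT

A 7-joint arm with a two-finger parallel gripper is mounted at the origin on the work surface; the furniture and walls round the work are solid. World frame = base frame: x ahead of the robot, y to its left, z up, the work surface at z = 0. Lengths are in m, angles in rad, forces in N, time in s.
With the tool pointing down it reaches from about 0.375 to 0.925 m from the base axis. Payload 3.1 kg.
Tool frame: the origin (TCP) lies midway between the tips of the shut fingers; the grasp point (between the pads) lies 19 mm behind it; z points along the fingers, y is the line along which they close (so a half turn about z gives the same grasp; the last joint's range is limited). The gripper opens to 85 mm and grips with 20 to 120 N. Pads are 22 mm wide; open, the fingers measure 114 mm over their backs; the gripper's body (76 mm by 85 mm) begins 54 mm behind the grasp point. The pads swing forward as they close: fully open they stand 13 mm farther back than shut.
Start: joints at [-1.44, 0.383, 0.044, 1.598, -0.018, 1.161, -0.05], TCP at [0.147, 0.633, 0.231] pointing down, gripper open.
Joint ranges: [-2.61, 2.61], [-0.41, 2.15], [-1.48, 1.57], [0, 2.5], [-1.57, 4.71], [0.05, 1.97], [-2.85, 2.85]. Speed limits (rad/s): [2.79, 2.79, 3.14, 3.14, 3.14, 3.14, 3.14].

INTERFACE

Orientations are given as [roll, pitch, yaw] about the fixed x, y, z axes, in that order (R = Rz(yaw) Ry(pitch) Rx(roll)).
In Python, from rig import arm gives the robot as it stands.
- The arm moves only by the tool move_arm, never from a script. Its argument "moves" is a list that holds one entry, the list of rows, each a list of 4 numbers: the shift along the world's x, y, z normalised to -1 to 1, where 1 is 0.15 m, then the turn about the world's z normalised to -1 to 1, where 1 is 180 degrees. In form: [[[x, y, z, yaw], ...]]. A call has 1 to 10 rows; each row is the pose to reach, as a shift and turn from the pose commanded when the call began, turning the shorter way round; what a row does not reach only later rows make up. A row lasts 1/10 s, in which the tool goes at most 50 mm and 8.59 degrees, less where a joint would pass 70% of its speed; a pose out of reach is approached as far as the arm can. A call with a number of a shift or a turn outside -1 to 1 is refused whole. A call with a gripper value outside its range is refused whole. "grip" is the finger opening in mm, from 0 to 85.4, set as the call begins (left out, the last holds). The fingers move at their own pace and stop on an object; "squeeze" is the grip in N (left out, the last holds). Time passes only in rows, so rows that repeat a pose let the fingers close. It gives the time, the measured TCP pose, the force, the opening and the grip force at its end, in the units of the state.
- arm.read_state(): the state, without advancing time (a new reading comes with each control period).
- arm.read_camera(name): name is "scene" or "top" or "wrist"; returns a dict with "img" (480x640x3 uint8, blue, green, red), "K" (3x3 intrinsics, pixels), "rvec" (rotation vector, rad) and "tvec" (3), from world to camera coordinates, as OpenCV has them; the wrist camera has in their place "T_tool_cam" (4x4, takes a point from camera to tool coordinates, whose origin is the TCP and whose axes are the flange's). Camera axes: x right, y down, z forward; pixel columns grow to the right and rows downward; lengths in m; the calibration is good to about 2 mm. A picture is of the moment at which its call begins: read the wrist's pose just before it. There is no depth.
- arm.job_done(): hands the job in; it is judged then, once.
Trained networks look in a picture, given as the dict that the camera call returned (one of the last four; its "shot" number tells which), for a name from the list of things; names that differ only in an ending like _2 or _b are one class to them, and where a whole thing is asked for, a point or a joint stands for the part that bears it (a point fixed in the world has none). Each returns a list of dicts, best first, with "confidence" (0 to 1); they miss things now and then, are a little off and sometimes report something else, mostly with a low value. They report only what shows in the picture. A call takes as long as a camera call.
- arm.spot_in(label, picture): "xyz" ([x, y, z] in m, in world coordinates, good to about 4 mm: the middle of the surface that is visible of it).
- arm.silhouettes(label, picture): "mask" (480x640 bool, what is visible of it).
- arm.spot_point(label, picture): "xyz" ([x, y, z] in m, in world coordinates, good to about 4 mm: a listed point, or the origin of a listed thing).
The state is a dict: "time_s": time; "joint_positions": joint angles; "dq": joint speeds; "joint_torque": joint torques, N m; "tool_pos": TCP position; "tcp_rot": TCP orientation; "wrist_force": force on the tool from outside, world axes, zero at the start; "torque": the same for the moment, N m; "gripper_width": opening from 0.0 (shut) to 1.0 (fully open); "gripper_force": force on a finger pad.
Only numpy, scipy, OpenCV 4.12 (cv2) and the standard library are available. Lean on these libraries where they do the work, as an engineer would, in place of code of your own. Each camera call takes 0.05 s, during which the arm holds its last target. There are 200 camera calls.

TASK

Set the dose dial on the white dosing box: its drive has slack, so with the big black bar knob first turn the pointer back anticlockwise (seen from above) until it is well short of the small steel tab, about a centimetre, then come up clockwise until the pointer's tip stands opposite the tab, leave the slack taken up in that clockwise sense, and let go. Only then slide the clear cover over the pointer, pushing it over the springy end ridge until it is fully home. Leave the sample cup and the tape roll where they are.

Things in the scene. Friction and masses are not known exactly. Their poses are not given: they have to be found in the camera images.
- gauge: White dosing box fixed on the desk, 130 (x) x 240 (y) mm, deck 40 mm above the desk. Origin: centre of its underside. Its y axis runs along its length: dial and knob at the -y end (dial axis at x 0, y -80 mm), cover channel from y -44 to +119 mm. Two aluminium channel rails along x = +-51 to 65 mm, their tops at z 64 mm.
- pointer (a joint): Dark steel dial pointer on the box's deck, angle about the vertical dial axis, rad; 0 = pointing along the box's +y, positive = clockwise seen from above (tip toward the box's +x); range -0.65 to 0.65. Friction 0.12 N m holds it wherever it is left.
- knob (a joint): Angle of the knob relative to the pointer, rad: this is the slack in the drive. Range -0.15 to +0.15, positive = knob clockwise of pointer. Inside the range the knob turns almost freely and the pointer stays; at +0.15 it carries the pointer clockwise, at -0.15 anticlockwise. Slack fully taken up clockwise reads about +0.15.
- pointer_tip (a point): Tip of the pointer, 85 mm from the dial axis, 44.5 mm above the desk. The pointer bar is 8 mm wide, 4.5 mm near its tip.
- knob_grip (a point): Grip point of the black bar knob, on the dial axis, 92 mm above the desk. The bar is 60 mm long (along this point's y axis, which lies along the pointer when joint knob reads 0), 16 mm thick (x axis), from z 67 to 105 mm, with a white line on top toward the pointer's tip. Grasp across the 16 mm.
- mark: Small dark steel tab fixed on the deck beside the pointer's arc, 9 mm wide, 17 mm long, 10 mm high. The body's origin lies on the dial axis at deck height; its y axis points from the axis through the tab's middle, its x axis is the clockwise side.
- mark_tip (a point): Inner pointed end of the tab, 89 mm from the dial axis (4 mm beyond the pointer tip's circle).
- cover (a joint): Position of the clear sliding cover (110 x 82 x 4 mm plate, its top at z 58 mm, running in the rails), m: 0 = fully open at the box's +y end, 0.080 = fully home over the pointer, moving toward the box's -y (toward the knob). Sliding friction about 1.2 N; the sprung ridge resists with up to about 10 to 12 N from 0.062 to 0.070, then lets it drop home and holds it.
- cover_rib (a point): Grey push rib across the top of the cover at its trailing (+y) edge, 72 mm along x, 8 mm thick in y, standing from z 58 to 79 mm; the point is in its middle at z 75 mm. Push it toward the box's -y from its +y face, or pinch it.
- sample_cup: Bystander: clear cup of red-capped tubes, 49 x 49 x 66 mm, origin at the centre of its underside.
- tape_1: Bystander: roll of tan tape lying flat, 100 mm across, 25 mm high, origin at the centre of its underside.

How it is judged:
On the way, in this order (a step that is already met when the one before it is completed fails the run):
1. the pointer has been turned back: its tip stands at least 5 mm anticlockwise of the tab's middle line (x of pointer_tip in the frame of mark below -0.005 m), for 0.05 s.
2. the tip is within 4 mm sideways of the tab's middle line, slack taken up clockwise (joint knob above 0.09), the box let go, the cover still open (joint cover below 0.03) (x of pointer_tip in the frame of mark between -0.004 and 0.004 m and value of joint knob above 0.09 rad and contact force between the fingers and gauge below 0.2 N and value of joint cover below 0.03 m), for 0.2 s.
At the end, for the whole second after the job is handed in: The pointer's tip is within 4 mm sideways of the tab's middle line, with the slack still taken up clockwise (joint knob above 0.09 rad); the cover is home past the ridge (joint cover above 0.076 m), everything is at rest and the fingers are off the box (x of pointer_tip in the frame of mark between -0.004 and 0.004 m and value of joint knob above 0.09 rad and contact force between the fingers and gauge below 0.2 N and value of joint cover above 0.076 m and velocity of joint cover between -0.005 and 0.005 m/s and velocity of joint pointer between -0.02 and 0.02 rad/s); the robot touches nothing.
It fails at once if the sample cup is pushed more than 30 mm from its place (distance of sample_cup from where it was at the start of the episode above 0.03 m).
It fails at once if the tape roll is pushed more than 30 mm from its place (distance of tape_1 from where it was at the start of the episode above 0.03 m).
It also fails if it takes over 48 s, if anything falls off the work surface, if the arm or the gripper's body presses on something with over 40 N, if the wrist force passes 120 N, or if a joint passes its speed limit or range.

## Working session

There is one attempt and no reset: what is moved stays moved. The work goes in short steps, Python scripts to look and compute and a tool call to move; the robot and the scene stay as the last step left them, time stands still between calls to the robot, and variables do not carry over. Pictures are saved under pics/ and viewed, at most 10 in all, crops included, and the job is handed in when it is done.

Besides the shell and the picture viewer there is one more tool, called after "Request:" as a command line: name --argument value ..., lists and objects as JSON in quotes. move_arm: Moves the arm, as the interface text tells. Its arguments: {"type":"object","properties":{"moves":{"type":"array"},"grip":{"type":"number"},"squeeze":{"type":"number"}},"required":["moves"]}

```bash
mkdir -p pics; cat > h.py <<'E'
from rig import arm
import numpy as np, cv2
def look(cam,labels):
    s=arm.read_state(); p=arm.read_camera(cam)
    for l in labels:
        r=arm.spot_point(l,p)
        print(cam,l,[(np.round(d["xyz"],4).tolist(),round(d["confidence"],2)) for d in r[:2]])
    return s,p
E
python3 - <<'E'
from h import *
L=["gauge","pointer_tip","knob_grip","mark_tip","mark","cover_rib","sample_cup","tape_1"]
s,p=look("top",L); cv2.imwrite("pics/top.png",p["img"])
s,p=look("scene",L); cv2.imwrite("pics/scene.png",p["img"])
print(s["time_s"],s["tool_pos"],s["tcp_rot"])
E
```

```text
top gauge [([0.4313, 0.0253, -0.0028], 0.89)]
top pointer_tip [([0.4622, 0.0128, 0.0482], 0.92)]
top knob_grip [([0.4119, -0.0559, 0.0884], 0.9)]
top mark_tip [([0.4084, 0.0355, 0.0421], 0.43)]
top mark [([0.4124, -0.0539, 0.0934], 0.18)]
top cover_rib [([0.4457, 0.137, 0.0756], 0.96)]
top sample_cup [([0.3562, -0.1716, -0.001], 0.86)]
top tape_1 [([0.4467, 0.2711, 0.0009], 0.71)]
scene gauge [([0.43, 0.0263, -0.0037], 0.61)]
scene pointer_tip [([0.4665, 0.0116, 0.0477], 0.71)]
scene knob_grip [([0.4161, -0.0513, 0.0933], 0.6)]
scene mark_tip []
scene mark []
scene cover_rib [([0.4436, 0.1362, 0.0749], 0.6)]
scene sample_cup [([0.3547, -0.1726, -0.0002], 0.57)]
scene tape_1 [([0.4471, 0.2699, -0.0002], 0.58)]
0.45 [0.14739419 0.63300782 0.23116196] [-3.14139637e+00 -3.51477177e-05  2.91282915e+00]
```

View pics/top.png

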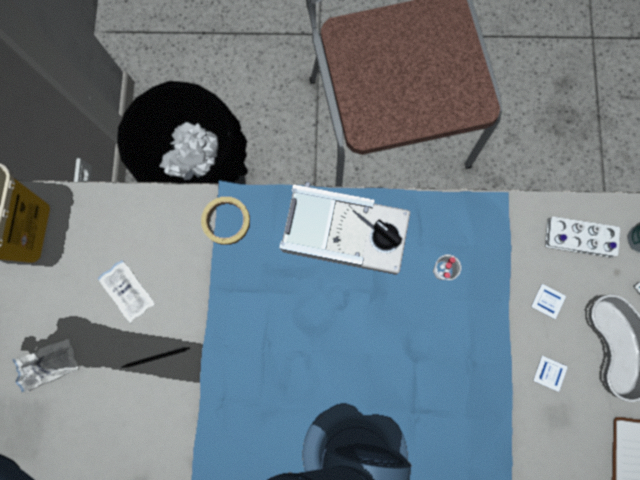

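View pics/scene.png

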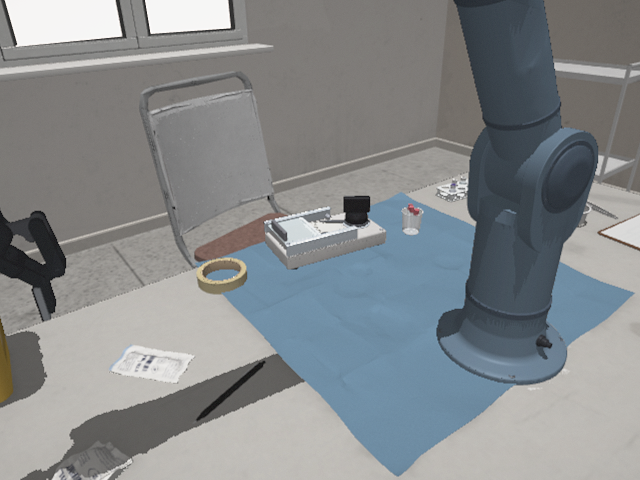

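Request:
move_arm --moves '[[[1,-1,0.1,-0.2],[1,-1,0.1,-0.2],[1,-1,0.1,-0.2],[1,-1,0.1,-0.2],[1,-1,0.1,-0.2]]]' --grip 60

```text
time_s: 1.4
tool_pos: [0.3044, 0.4773, 0.2472]
tcp_rot: [3.14, 0.003, 2.271]
wrist_force: [0.3, 0.6, -0.2]
gripper_width: 0.702
gripper_force: 0.0
```

Request:
move_arm --moves '[[[0.8,-1,0,-0.2],[0.8,-1,0,-0.2],[0.8,-1,0,-0.2],[0.8,-1,0,-0.2],[0.8,-1,0,-0.2]]]'

```text
time_s: 1.9
tool_pos: [0.4227, 0.326, 0.2469]
tcp_rot: [3.139, 0.002, 1.641]
wrist_force: [0.2, -0.6, 0.2]
gripper_width: 0.704
gripper_force: 0.0
```

Request:
move_arm --moves '[[[0.2,-1,0,-0.2],[0.2,-1,0,-0.2],[0.2,-1,0,-0.2],[0.2,-1,0,-0.2],[0.2,-1,0,-0.2]]]'

```text
time_s: 2.4
tool_pos: [0.4477, 0.182, 0.2466]
tcp_rot: [-3.141, -0.001, 1.024]
wrist_force: [0.2, -0.3, -0.1]
gripper_width: 0.703
gripper_force: 0.0
```

Request:
move_arm --moves '[[[-0.1,-1,0,-0.03],[-0.1,-1,0,-0.03],[-0.1,-1,0,-0.03],[-0.1,-1,0,-0.03],[-0.1,-1,0,-0.03]]]'

```text
time_s: 2.9
tool_pos: [0.4326, 0.034, 0.2467]
tcp_rot: [-3.141, -0.002, 0.936]
wrist_force: [0.3, 1.0, 0.3]
gripper_width: 0.701
gripper_force: 0.0
```

```bash
python3 - <<'E'
from h import *
L=["gauge","pointer_tip","knob_grip","mark_tip","mark","cover_rib"]
s,p=look("wrist",L); cv2.imwrite("pics/w1.png",p["img"])
print(s["time_s"],s["tool_pos"],s["tcp_rot"],s["joint_positions"]); print(p["T_tool_cam"],p["K"])
E
```

```text
wrist gauge [([0.4235, 0.0241, 0.0015], 0.97), ([0.4671, 0.0125, 0.0477], 0.21)]
wrist pointer_tip [([0.4675, 0.0122, 0.0446], 0.68)]
wrist knob_grip [([0.4147, -0.0548, 0.0958], 0.71)]
wrist mark_tip [([0.4071, 0.0336, 0.043], 0.58)]
wrist mark [([0.407, 0.0363, 0.0395], 0.64)]
wrist cover_rib []
2.9 [0.43261536 0.03404811 0.24668067] [-3.14133001e+00 -1.93258014e-03  9.35718461e-01] [-0.88276728 -0.10597147  0.68190667  2.09807981  0.07228278  1.125661
 -0.86977372]
[[-8.10560443e-04 -9.50752428e-01 -3.09950260e-01  7.98665767e-02]
 [ 9.99999291e-01 -1.04116212e-03  5.78568782e-04  5.39874475e-04]
 [-8.72784144e-04 -3.09949571e-01  9.50752598e-01 -1.41577029e-01]
 [ 0.00000000e+00  0.00000000e+00  0.00000000e+00  1.00000000e+00]] [[421.3764798    0.         316.62663883]
 [  0.         421.3764798  246.37113558]
 [  0.           0.           1.        ]]
```

View pics/w1.png

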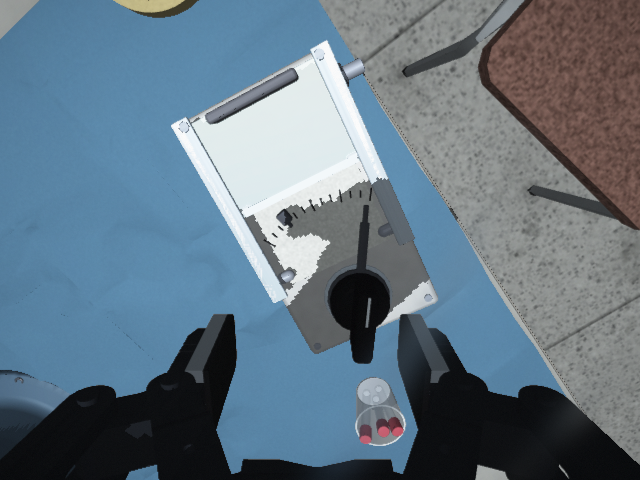

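```bash
cat >> h.py <<'E'
from scipy.spatial.transform import Rotation as R
def w2(s,p,px,z):
    Rt=R.from_euler("xyz",s["tcp_rot"]).as_matrix(); T=p["T_tool_cam"]; T=np.array(T)
    u=cv2.undistortPoints(np.array([[px]],float),p["K"],None)[0,0]
    d=Rt@T[:3,:3]@np.r_[u,1]; c=np.array(s["tool_pos"])+Rt@T[:3,3]
    return (c+d*(z-c[2])/d[2])[:2]
E
python3 - <<'E'
from h import *
s,p=look("wrist",["knob_grip","pointer_tip","mark_tip"])
m=arm.silhouettes("mark",p); k=arm.silhouettes("pointer_tip",p)
for n,q,z in(("mark",m,.05),("ptr",k,.0445)):
    for d in q[:1]:
        ys,xs=np.nonzero(d["mask"]); print(n,d["confidence"],len(xs),xs.mean(),ys.mean(),w2(s,p,(xs.mean(),ys.mean()),z),xs.min(),xs.max(),ys.min(),ys.max())
for n,px,z in(("tip",(365,206),.0445),("tab",(284,217),.05),("line0",(370,298),.105),("line1",(366,326),.105),("barend",(362,358),.1),("scrA",(320,54),.064),("scrB",(183,126),.064)): print(n,w2(s,p,px,z))
im=p["img"][160:380,230:460]; cv2.imwrite("pics/c1.png",cv2.resize(im,None,fx=2.6,fy=2.6,interpolation=cv2.INTER_CUBIC))
E
```

```text
wrist knob_grip []
wrist pointer_tip [([0.4656, 0.0126, 0.0478], 0.66)]
wrist mark_tip [([0.4057, 0.0365, 0.0447], 0.54)]
mark 0.74 177 284.55367231638417 217.24858757062148 [0.40881649 0.04546729] 276 291 209 226
ptr 0.58 1001 157.7062937062937 6.514485514485514 [0.42974644 0.22283202] 115 197 0 16
tip [0.46735008 0.01255508]
tab [0.40857814 0.04590482]
line0 [ 0.43363526 -0.03150464]
line1 [ 0.41825199 -0.04884722]
barend [ 0.39871477 -0.07291773]
scrA [0.50414029 0.12633025]
scrB [0.39382994 0.14706586]
```

View pics/c1.png

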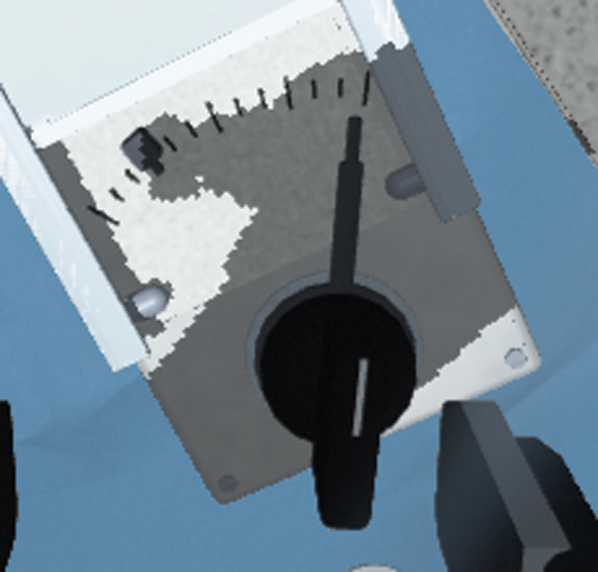

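Request:
move_arm --moves '[[[-0.12,-0.58,-0.4,-0.02],[-0.12,-0.58,-0.4,-0.02],[-0.12,-0.58,-0.4,-0.02],[-0.12,-0.58,-0.4,-0.02]]]' --grip 50

```text
time_s: 3.95
tool_pos: [0.413, -0.0554, 0.1853]
tcp_rot: [-3.14, 0.002, 0.866]
wrist_force: [0.4, 0.9, 0.8]
gripper_width: 0.585
gripper_force: 0.0
```

```bash
python3 - <<'E'
from h import *
s,p=look("wrist",["knob_grip","pointer_tip","mark_tip"]); cv2.imwrite("pics/w2.png",p["img"])
print(s["tool_pos"],s["tcp_rot"])
E
```

```text
wrist knob_grip [([0.4135, -0.056, 0.0956], 0.95)]
wrist pointer_tip [([0.4674, 0.011, 0.0444], 0.63), ([0.4156, -0.0578, 0.0951], 0.26)]
wrist mark_tip [([0.4064, 0.0399, 0.0402], 0.92)]
[ 0.41300475 -0.05543477  0.18530569] [-3.13971608e+00  1.68876076e-03  8.66452592e-01]
```

View pics/w2.png

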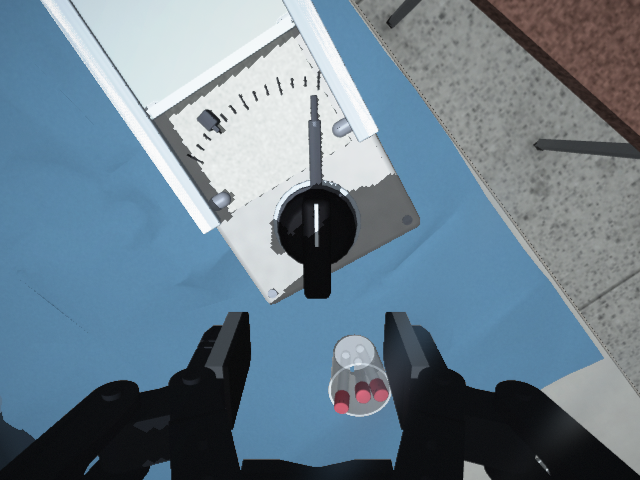

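Request:
move_arm --moves '[[[0,0,-0.4,0],[0,0,-0.65,0],[0,0,-0.72,0],[0,0,-0.72,0]]]'

```text
time_s: 4.55
tool_pos: [0.413, -0.0531, 0.0764]
tcp_rot: [-3.139, 0.005, 0.874]
wrist_force: [0.2, -0.2, 1.0]
gripper_width: 0.585
gripper_force: 0.0
```

Request:
move_arm --moves '[[[0,0,0,0],[0,0,0,0],[0,0,0,0],[0,0,0,0],[0,0,0,0],[0,0,0,0]]]' --grip 8 --squeeze 30

```text
time_s: 5.15
tool_pos: [0.4156, -0.0524, 0.08]
tcp_rot: [-3.141, -0.004, 0.872]
wrist_force: [-1.2, 2.7, 4.8]
gripper_width: 0.182
gripper_force: 30.9
```

```bash
python3 - <<'E'
from h import *
s,p=look("wrist",["pointer_tip","mark_tip"]); cv2.imwrite("pics/w3.png",p["img"])
m=arm.silhouettes("mark",p)
for d in m[:1]:
    ys,xs=np.nonzero(d["mask"]); print(d["confidence"],len(xs),xs.mean(),ys.mean(),w2(s,p,(xs.mean(),ys.mean()),.048))
print(s["tool_pos"],s["tcp_rot"],s["wrist_force"],s["gripper_width"],s["gripper_force"])
E
```

```text
wrist pointer_tip [([0.4665, 0.0097, 0.0454], 0.77)]
wrist mark_tip [([0.4089, 0.0344, 0.042], 0.73)]
[ 0.4155508  -0.05237579  0.08001684] [-3.14076345 -0.00445068  0.87168802] [-1.18248987  2.66420598  4.81931485] 0.18159652465148418 30.918940007686615
```

Request:
move_arm --moves '[[[0.005,0.005,0,0.028],[0.005,0.005,0,0.056],[0.005,0.005,0,0.084],[0.005,0.005,0,0.112],[0.005,0.005,0,0.14],[0.005,0.005,0,0.168],[0.005,0.005,0,0.196],[0.005,0.005,0,0.22],[0.005,0.005,0,0.22]]]'

```text
time_s: 6.25
tool_pos: [0.415, -0.0521, 0.08]
tcp_rot: [-3.141, -0.004, 1.563]
wrist_force: [-4.8, 0.7, 8.0]
gripper_width: 0.181
gripper_force: 31.3
```

```bash
cat >> h.py <<'E'
def rep(ax=(.4150,-.0533)):
    s,p=look("wrist",["pointer_tip","mark_tip"])
    def cw(q): return np.arctan2(q[0]-ax[0],q[1]-ax[1])
    for l in ("pointer_tip","mark_tip"):
        for d in arm.spot_point(l,p)[:1]: print(l,"cw",round(cw(d["xyz"]),3))
    for d in arm.silhouettes("mark",p)[:1]:
        ys,xs=np.nonzero(d["mask"]); q=w2(s,p,(xs.mean(),ys.mean()),.048); print("mark sil",q,round(cw(q),3))
    print(s["time_s"],s["tool_pos"],"knob cw",np.pi/2-s["tcp_rot"][2],s["wrist_force"],s["torque"],s["joint_positions"][6])
    return s,p
E
python3 -c "
from h import *
s,p=rep(); cv2.imwrite('pics/w4.png',p['img'])"
```

```text
wrist pointer_tip [([0.4232, 0.0292, 0.0473], 0.93)]
wrist mark_tip [([0.4038, 0.0376, 0.0441], 0.92)]
pointer_tip cw 0.099
mark_tip cw -0.123
mark sil [0.40760966 0.04412169] -0.076
6.25 [ 0.41499844 -0.05211837  0.07995816] knob cw 0.00748796652155681 [-4.79078289  0.66845587  8.04359955] [ 0.30370639  0.91010382 -0.02068602] 0.21278647710104476
```

View pics/w4.png

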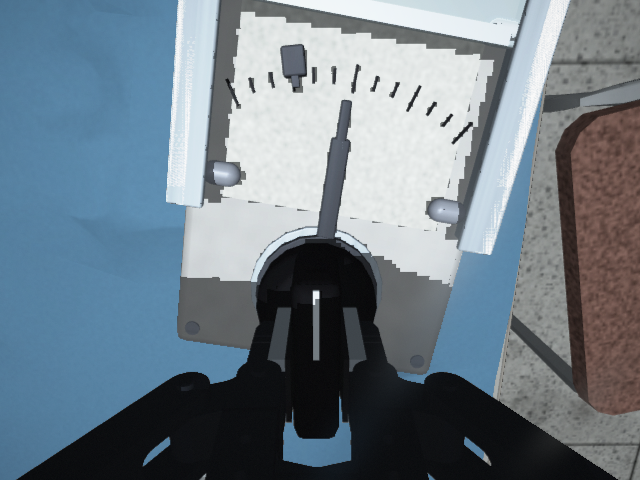

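Request:
move_arm --moves '[[[0,0,0,0.028],[0,0,0,0.056],[0,0,0,0.084],[0,0,0,0.115],[0,0,0,0.115],[0,0,0,0.115]]]'

```text
time_s: 7.15
tool_pos: [0.4147, -0.0522, 0.08]
tcp_rot: [3.141, -0.004, 1.923]
wrist_force: [-5.0, 1.5, 8.5]
gripper_width: 0.181
gripper_force: 31.3
```

```bash
python3 -c "
from h import *
print('prev tip/tab: ')
s,p=rep(); cv2.imwrite('pics/w5.png',p['img'])
import pickle; pickle.dump((s,p),open('w5.pkl','wb'))"
```

```text
prev tip/tab: 
wrist pointer_tip [([0.3963, 0.0293, 0.0456], 0.96)]
wrist mark_tip [([0.4048, 0.0381, 0.0439], 0.68), ([0.3946, 0.029, 0.0479], 0.49)]
pointer_tip cw -0.223
mark_tip cw -0.111
7.15 [ 0.41471138 -0.05216473  0.07998783] knob cw -0.35261788928610827 [-4.98773844  1.54243726  8.46848148] [0.3416967  0.9854737  0.03280382] 0.5510170406126422
```

View pics/w5.png

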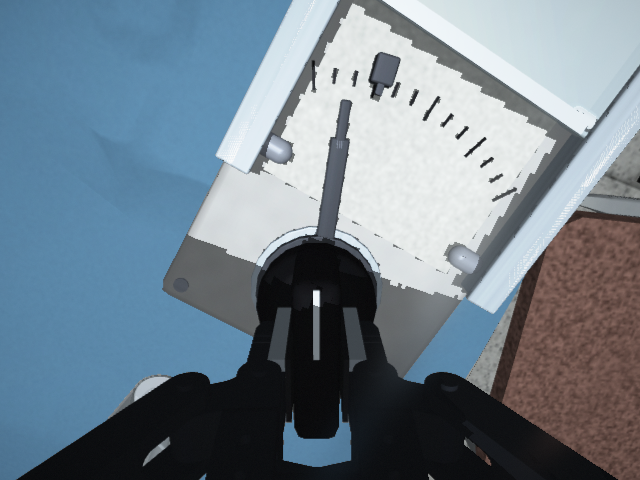

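```bash
python3 -c "
from h import *
import pickle; s,p=pickle.load(open('w5.pkl','rb'))
ax=np.array([.4148,-.0525])
for n,q,z in(('ptr',(346,101),.0445),('tabtip',(377,97),.043),('tabtop',(385,70),.05)):
    w=w2(s,p,q,z); d=w-ax; print(n,w,np.hypot(*d),np.arctan2(*d))
"
```

```text
ptr [0.39790385 0.02932381] 0.08355008087934378 -0.20363221544597124
tabtip [0.40908479 0.03507255] 0.08775885014443821 -0.06517012965438773
tabtop [0.40738414 0.04447774] 0.0972608742478243 -0.07632119121460426
```

Request:
move_arm --moves '[[[0,0,0,-0.028],[0,0,0,-0.056],[0,0,0,-0.084],[0,0,0,-0.11],[0,0,0,-0.125],[0,0,0,-0.137],[0,0,0,-0.137],[0,0,0,-0.137]]]'

```text
time_s: 8.25
tool_pos: [0.4151, -0.0521, 0.08]
tcp_rot: [-3.141, -0.003, 1.493]
wrist_force: [-4.1, 1.2, 8.0]
gripper_width: 0.182
gripper_force: 31.3
```

```bash
python3 -c "
from h import *
s,p=rep((.4148,-.0525)); cv2.imwrite('pics/w6.png',cv2.resize(p['img'][20:320,200:500],None,fx=2,fy=2))
import pickle; pickle.dump((s,p),open('w6.pkl','wb'))"
```

```text
wrist pointer_tip [([0.4064, 0.032, 0.0485], 0.8)]
wrist mark_tip [([0.4087, 0.0387, 0.045], 0.76)]
pointer_tip cw -0.099
mark_tip cw -0.067
mark sil [0.40781363 0.04407599] -0.072
8.25 [ 0.41510797 -0.05211687  0.07998778] knob cw 0.07774673470730598 [-4.11009729  1.20503338  8.01767348] [ 0.29135154  0.82070435 -0.03513133] 0.14655944640938387
```

View pics/w6.png

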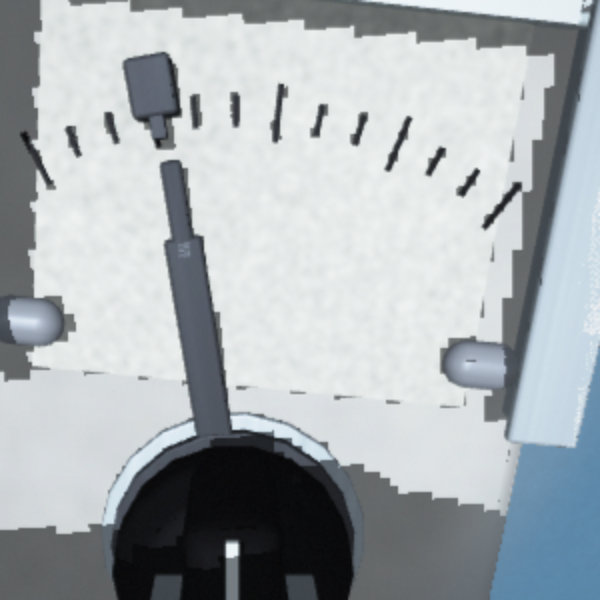

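Request:
move_arm --moves '[[[0,0,0,0],[0,0,0,0],[0,0,0,0],[0,0,0,0],[0,0,0,0]]]' --grip 50

```text
time_s: 9.05
tool_pos: [0.4153, -0.0532, 0.0783]
tcp_rot: [3.141, 0.0, 1.493]
wrist_force: [-0.2, -0.0, -0.2]
gripper_width: 0.587
gripper_force: 0.0
```

Request:
move_arm --moves '[[[0,0,0.2,0],[0,0,0.5,0],[0,0,0.75,0],[0,0,0.75,0],[0,0,0.75,0]]]'

```text
time_s: 9.55
tool_pos: [0.4159, -0.0529, 0.1915]
tcp_rot: [3.139, -0.002, 1.493]
wrist_force: [0.0, -0.1, -0.2]
gripper_width: 0.591
gripper_force: 0.0
```

```bash
python3 -c "
from h import *
s,p=rep((.4148,-.0525)); cv2.imwrite('pics/w7.png',cv2.resize(p['img'][20:340,160:480],None,fx=1.8,fy=1.8))
r=look('wrist',['cover_rib'])"
```

```text
wrist pointer_tip [([0.406, 0.0299, 0.0438], 0.72)]
wrist mark_tip [([0.4044, 0.0372, 0.0445], 0.53)]
pointer_tip cw -0.106
mark_tip cw -0.115
mark sil [0.40770626 0.04409087] -0.073
9.55 [ 0.41588977 -0.05292941  0.19152037] knob cw 0.07783642199709839 [ 0.02830432 -0.0526985  -0.17593706] [-0.00253706  0.05197849  0.00347782] -0.08578901251316326
wrist cover_rib []
```

View pics/w7.png

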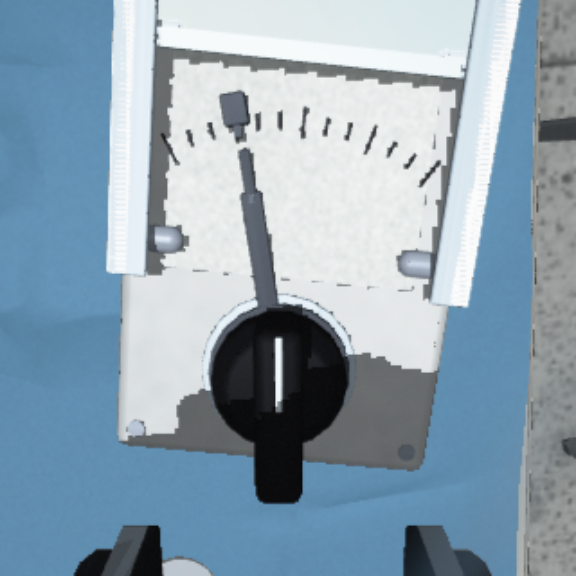

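Request:
move_arm --moves '[[[0.11,1,0,-0.034],[0.11,1,0,-0.034],[0.11,1,0,-0.034],[0.11,1,0,-0.034]]]' --grip 0

```text
time_s: 10.35
tool_pos: [0.432, 0.1044, 0.1908]
tcp_rot: [3.141, -0.002, 1.398]
wrist_force: [-0.2, -0.4, 0.3]
gripper_width: -0.003
gripper_force: 0.0
```

Request:
move_arm --moves '[[[0.12,0.5,0,0],[0.12,0.5,0,0],[0.12,0.5,0,0],[0.12,0.5,0,0]]]'

```text
time_s: 10.75
tool_pos: [0.4494, 0.1715, 0.1902]
tcp_rot: [-3.141, 0.002, 1.387]
wrist_force: [-0.7, -0.1, -0.1]
gripper_width: 0.001
gripper_force: 0.0
```

```bash
python3 -c "
from h import *
s,p=look('wrist',['cover_rib']);print(s['tool_pos'],s['tcp_rot'],s['gripper_width'])
s,p=look('top',['cover_rib'])"
```

```text
wrist cover_rib [([0.4474, 0.1328, 0.0703], 0.68)]
[0.44941171 0.17151521 0.19016397] [-3.14093572e+00  2.10255730e-03  1.38734224e+00] 0.0009509931987207452
top cover_rib [([0.4465, 0.1351, 0.0731], 0.66)]
```

Request:
move_arm --moves '[[[0,0,-0.3,0],[0,0,-0.6,0],[0,0,-0.82,0],[0,0,-0.82,0],[0,0,-0.82,0]]]'

```text
time_s: 11.45
tool_pos: [0.4497, 0.1708, 0.0681]
tcp_rot: [-3.141, 0.001, 1.384]
wrist_force: [1.6, 0.1, 0.3]
gripper_width: 0.002
gripper_force: 0.0
```

Request:
move_arm --moves '[[[-0.01,-0.053,0,0],[-0.02,-0.107,0,0],[-0.03,-0.16,0,0],[-0.04,-0.213,0,0],[-0.05,-0.267,0,0],[-0.06,-0.32,0,0]]]'

```text
time_s: 12.05
tool_pos: [0.4413, 0.1235, 0.0683]
tcp_rot: [3.14, -0.001, 1.386]
wrist_force: [1.8, 1.9, 1.0]
gripper_width: -0.001
gripper_force: 0.7
```

Request:
move_arm --moves '[[[-0.012,-0.06,0,0],[-0.024,-0.12,0,0],[-0.035,-0.18,0,0],[-0.044,-0.23,0,0],[-0.05,-0.27,0,0],[-0.058,-0.31,0,0],[-0.062,-0.33,0,0],[-0.062,-0.33,0,0]]]'

```text
time_s: 12.85
tool_pos: [0.4306, 0.0738, 0.0675]
tcp_rot: [-3.14, 0.001, 1.386]
wrist_force: [0.2, 1.3, -0.4]
gripper_width: -0.0
gripper_force: 0.5
```

```bash
python3 -c "
from h import *
s,p=look('top',['cover_rib','pointer_tip']);s,p=look('scene',['cover_rib']);print(s['tool_pos'],s['wrist_force'])"
```

```text
top cover_rib []
top pointer_tip [([0.4133, -0.0551, 0.094], 0.7)]
scene cover_rib [([0.4327, 0.0574, 0.0768], 0.63)]
[0.43067117 0.07365142 0.06750184] [-1.16604897  1.23943791  0.47646033]
```

Request:
move_arm --moves '[[[-0.002,-0.013,0,0],[-0.005,-0.027,0,0],[-0.007,-0.04,0,0],[-0.01,-0.053,0,0],[-0.01,-0.053,0,0]]]'

```text
time_s: 13.6
tool_pos: [0.4302, 0.0709, 0.0677]
tcp_rot: [3.141, -0.006, 1.388]
wrist_force: [1.3, 9.5, -5.0]
gripper_width: 0.002
gripper_force: 5.2
```

Request:
move_arm --moves '[[[-0.005,-0.02,0,0],[-0.01,-0.04,0,0],[-0.012,-0.06,0,0],[-0.015,-0.08,0,0],[-0.015,-0.08,0,0]]]'

```text
time_s: 14.1
tool_pos: [0.4301, 0.0704, 0.0682]
tcp_rot: [3.138, -0.019, 1.395]
wrist_force: [5.6, 32.1, -19.1]
gripper_width: -0.003
gripper_force: 16.2
```

Request:
move_arm --moves '[[[0.02,0.1,0,0],[0.05,0.25,0,0],[0.07,0.4,0,0],[0.07,0.4,0.4,0],[0.07,0.4,0.8,0],[0.07,0.4,1,0],[0.07,0.4,1,0]]]'

```text
time_s: 14.8
tool_pos: [0.4435, 0.1153, 0.2246]
tcp_rot: [3.13, -0.009, 1.385]
wrist_force: [0.2, 0.0, -0.3]
gripper_width: -0.004
gripper_force: 0.0
```

Request:
move_arm --moves '[[[-0.1,-0.7,0.1,0],[-0.1,-0.7,0.1,0],[-0.1,-0.7,0.1,0],[-0.1,-0.7,0.1,0]]]'

```text
time_s: 15.2
tool_pos: [0.4226, 0.0071, 0.2324]
tcp_rot: [-3.141, -0.001, 1.381]
wrist_force: [-0.7, 0.1, -0.2]
gripper_width: 0.001
gripper_force: 0.0
```

```bash
python3 -c "
from h import *
s,p=rep((.4148,-.0525)); look('wrist',['cover_rib','knob_grip']); look('top',['cover_rib']); cv2.imwrite('pics/w8.png',p['img'])"
```

```text
wrist pointer_tip []
wrist mark_tip []
15.2 [0.42258089 0.00711882 0.2324413 ] knob cw 0.19015901596571205 [-0.71571405  0.14081074 -0.2066198 ] [ 0.0091792  -0.01802485  0.0095076 ] -0.3713807191169095
wrist cover_rib [([0.4348, 0.0513, 0.0719], 0.62)]
wrist knob_grip [([0.4164, -0.0542, 0.0986], 0.84)]
top cover_rib [([0.4356, 0.053, 0.0769], 0.82)]
```

View pics/w8.png

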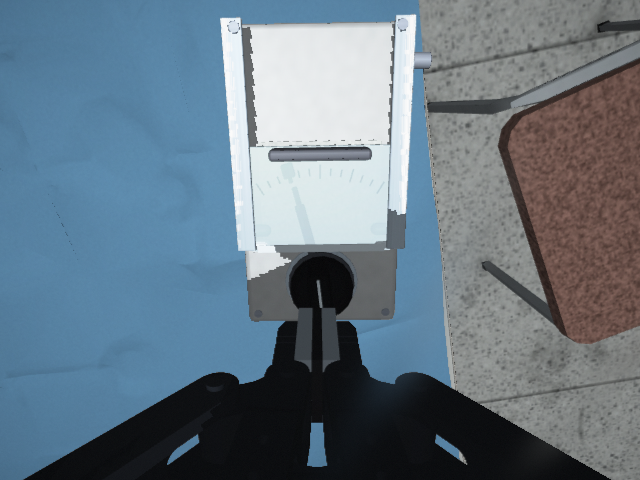

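The cover is home: the rib is at row 154 and the pointer, seen through the cover, still stands at the tab near (288,172). The white line on the knob hasn't moved.

```bash
python3 -c "
from rig import arm
print(arm.job_done())"
```

```text
the job is handed in; nothing more can be done
None
```

The job is handed in but gave no verdict: the pointer is set opposite the tab with the slack taken up clockwise, the cover is pushed home against its stop, and the arm is clear; I kept clear of the sample cup and tape roll but did not recheck them.

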